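# Release a bar from the lever dispenser and ease the lid shut

### The job

A bright steel bar waits behind the lid of the bar dispenser. Press the dispenser's lever right down with your fingertips so that the linked lid lifts, keep it down until the bar has rolled out and lies still in the trough, then let the lever rise slowly under your fingers so that the lid comes fully shut without slamming. Work the lid only by the lever, do not touch the bar, leave the things standing around where they are, and finish clear of everything.

Things in the scene. Friction and masses are not known exactly. Their poses are not given: they have to be found in the camera images.
- dispenser: Grey sheet-steel bar dispenser, fixed to the bench; origin on the bench under its hopper, +z up. Hopper x -45 to +75 mm, 152 wide, 96 high; trough at its -x side (x -147 to -45) with walls 54 high. Its black floor slopes 12 degrees down to the trough's lip, so a freed bar rolls out by itself in about 1 s. Lever, dark casing (to y -98) and bearing block (y -135, 84 high, x +20) on the -y side.
- paddle_top (a point): Centre of the top of the lever's ribbed black rubber paddle (50 along x by 56 mm along y), where one presses. It moves with the lever: at rest 97 mm above the bench, fully down about 53 mm. At rest it lies at x -105, y -175 mm in the dispenser's frame. Its axes are the dispenser's, tilted with the lever.
- lever_pivot (a point): The lever's pivot, on the dispenser (x +20, y -175, z 70 mm in its frame); the lever turns about the dispenser's y axis. The paddle's top centre lies 125 mm to the -x side of it and 27 mm above it at rest. Axes as the dispenser's.
- lever (a joint): Lever angle in rad: 0 at rest (up), 0.35 fully down against a solid stop. Sprung: it takes about 5 to 8 N on the paddle all the way; let go, it flies up at once and the lid slams.
- lid (a joint): Lid angle in rad: 0 shut, about 0.56 fully open. Linked to the lever: lid angle = 1.6 x lever angle. The lid must not fall faster than 2 rad/s: let the paddle rise at 50 mm/s or slower.
- lid_edge (a point): Middle of the lower front edge of the lid: an open steel grille (112 by 146 mm), 104 mm above the bench, hinged along the top of the dispenser's back, with a steel front apron 65 mm deep that holds the bar back. Not to be touched. Open, its front reaches about 165 mm above the bench.
- bar: Round bright steel bar, 17 mm diameter, 125 mm long along its y, about 0.22 kg, lying across the hopper just behind the lid's apron. Origin at its centre, its y axis along the bar (x and z turn as it rolls). Not to be touched.
- trough (a point): Middle of the trough's sloping floor, 15 mm in from the inner face of its lip (x -125, z 16 mm in the dispenser's frame); the released bar comes to rest here against the lip, its axis about 8.5 mm above the floor. Axes as the dispenser's.
- nut_0: Hexagon nut, 28x24x19 mm, loose bystander between trough and lever; origin under its centre.
- collet_0: Spring collet, 34x33x47 mm, loose bystander beside the paddle, on its outer side; origin under its centre.
- drill_chuck: Keyed drill chuck standing on its jaws, 44x44x86 mm, loose bystander beside the lever's pivot, on its outer side; origin under its centre.
- bar_slim: Slim round steel bar, 12 mm diameter, 150 mm long along its y, loose bystander lying on the bench in front of the trough; origin at the middle of its underside.
- nut_1: Small black hexagon nut, 22x19x15 mm, loose bystander beside the lever, on its outer side; origin under its centre.

How it is judged:
By the outcome, as a careful person would: the job done as asked, in the order asked, and still so for the second after the job is handed in, with the robot touching nothing.
It also fails if it takes over 45 s, if anything falls off the work surface, if the arm or the gripper's body presses on something with over 40 N, if the wrist force passes 120 N, or if a joint passes its speed limit or range.

### The arm

A 6-joint arm with a two-finger parallel gripper is mounted at the origin on the work surface; the furniture and walls round the work are solid. World frame = base frame: x ahead of the robot, y to its left, z up, the work surface at z = 0. Lengths are in mm, angles in rad, forces in N, time in s.
With the tool pointing down it reaches from about 350 to 975 mm from the base axis. Payload 7.1 kg.
Tool frame: the origin (TCP) lies on the centre line of the jaws, within the pads' length; the fingertips stand 25 mm ahead of it and the grasp point (between the pads) lies 6 mm ahead of it (ctrl.nose_length is the distance from the TCP to the fingertips, in mm); x points along the fingers, y is the direction in which the jaws open and shut, and the axes are right-handed (so a half turn about x gives the same grasp; the last joint's range is limited). The gripper opens to 88 mm and grips with 3 to 60 N. Pads are 20 mm wide; open, the fingers measure 115 mm over their backs; the gripper's body (75 mm by 178 mm) begins 61 mm behind the grasp point.
Start: joints at [1.115, 0.423, 1.63, -0, 1.089, -0.019], TCP at [264.369, 566.316, 247.675] pointing down, gripper open.
Joint ranges: [-3, 3], [-0.9, 2.11], [0.09, 2.58], [-1.31, 4.45], [0.11, 2.69], [-2.54, 2.54]. Speed limits (rad/s): [2.39, 2.39, 3.01, 3.14, 3.14, 3.14].

### API

Orientations are given as a rotation vector (axis times angle).
In Python, from workcell import ctrl gives the robot as it stands.
- The arm moves only by the tool arm_command, never from a script. Its argument "deltas" is a list of rows, each a list of 4 numbers: the shift along the tool's x, y, z in m, then the turn about the tool's x in rad. In form: [[tx, ty, tz, yaw], ...]. A call has 1 to 10 rows; each row shifts and turns the pose as measured when the row begins, along the tool's axes as they then stand; what a row does not reach is not made up. A row lasts 1/10 s, in which the tool goes at most 50 mm and 8.59 degrees, less where a joint would pass 70% of its speed; a pose out of reach is approached as far as the arm can. A call is refused whole if a number of a shift passes 0.05 or a number of a turn 0.15, either way. A call with a gripper value outside its range is refused whole. "hand" is the finger opening in m, from 0 to 0.0878, set as the call begins (left out, the last holds). The fingers move at their own pace and stop on an object; the grip force is fixed at half the most. Time passes only in rows, so rows that do not move let the fingers close. It gives the time, the measured TCP pose, the force and the opening at its end, in the units of the state.
- ctrl.get_obs(): the state, without advancing time (a new reading comes with each control period).
- ctrl.get_image(name): name is "scene" or "top" or "wrist"; returns the picture (384x512x3 uint8, red, green, blue); there is no depth.
- ctrl.get_calibration(name): a dict with "fx", "fy", "cx", "cy" (pixels), "R" (3x3) and "t" (3): a world point X has camera coordinates R X + t. Camera axes: x right, y down, z forward; pixel columns grow to the right and rows downward; lengths in mm; the calibration is good to about 2 mm. A picture is of the moment at which its call begins: read the wrist's pose just before it. get_calibration takes no time and is no camera call; for the wrist camera it gives the pose at the moment of the call.
- ctrl.close_job(): hands the job in, once; it reports no verdict.
The state is a dict: "t": time; "qpos": joint angles; "qvel": joint speeds; "joint_torque": joint torques, N m; "ee_pos": TCP position; "orientation": TCP orientation; "ft_force": force on the tool from outside, world axes, zero at the start; "moment": the same for the moment, N m; "width": finger opening in mm.
Only numpy, scipy, OpenCV 4.12 (cv2) and the standard library are available. Lean on these libraries where they do the work, as an engineer would, in place of code of your own. Each camera call takes 0.05 s, during which the arm holds its last target.

## Working session

There is one attempt and no reset: what is moved stays moved. The work goes in short steps, Python scripts to look and compute and a tool call to move; the robot and the scene stay as the last step left them, time stands still between calls to the robot, and variables do not carry over. Pictures are saved under pics/ and viewed, and the job is handed in when it is done.

Besides the shell and the picture viewer there is one more tool, called after "Request:" by a JSON object that holds its "op" and its "data", one argument or row to a line. arm_command: Moves the arm, as the interface text tells. Its arguments: {"type":"object","properties":{"deltas":{"type":"array","items":{"type":"array","items":{"type":"number"}}},"hand":{"type":"number"}},"required":["deltas"]}

```bash
mkdir -p pics; python3 - <<'E'
from workcell import ctrl
import cv2
print(ctrl.get_obs(), ctrl.nose_length)
for n in("scene","top","wrist"):
    c=ctrl.get_calibration(n);print(n,c)
    im=ctrl.get_image(n);cv2.imwrite(f"pics/{n}0.png",im[:,:,::-1])
E
```

```text
{'t': 0.0, 'qpos': array([ 1.11503875e+00,  4.23812717e-01,  1.63066638e+00, -2.33507009e-05,
        1.08859160e+00, -1.89894386e-02]), 'qvel': array([ 0.00096659,  0.00083869, -0.00172614, -0.00123472,  0.00077684,
       -0.00123713]), 'joint_torque': array([-1.81502659e-03, -5.44610882e+01, -2.73663443e+01,  6.43009879e-02,
        2.27486895e-02, -1.24649364e-04]), 'ee_pos': array([264.13771409, 565.88630369, 246.92850321]), 'orientation': array([ 0.34141009,  1.5438483 , -0.34368925]), 'ft_force': array([ 0.32918365,  0.27293074, -1.0342729 ]), 'moment': array([-0.01641371,  0.03278117,  0.0433954 ]), 'width': 87.84234159360571} 25.0
scene {'fx': 349.80625990158006, 'fy': 349.80625990158006, 'cx': 251.63201380907597, 'cy': 193.12482989709574, 'R': array([[ 0.61361284, -0.78928469,  0.02256025],
       [-0.4296037 , -0.35768632, -0.8291569 ],
       [ 0.66251033,  0.49908935, -0.55856054]]), 't': array([-398.25234197,  345.12188724,  538.06036565])}
top {'fx': 479.83159700733336, 'fy': 479.83159700733336, 'cx': 257.5448700541075, 'cy': 195.29683189024007, 'R': array([[-0.00328977, -0.99995286,  0.00913542],
       [-0.9976227 ,  0.002653  , -0.06886146],
       [ 0.06883398, -0.00934024, -0.9975844 ]]), 't': array([ -27.49883414,  631.59500304, 1295.64641291])}
wrist {'fx': 343.25339883239195, 'fy': 343.25339883239195, 'cx': 257.05216069149355, 'cy': 195.65283554108927, 'R': array([[ 0.42291558,  0.90616798, -0.00141968],
       [ 0.87075659, -0.40595411,  0.2774603 ],
       [ 0.25084931, -0.11857848, -0.96073606]]), 't': array([-624.62406083,  -35.10239805,  391.19911207])}
```

View pics/scene0.png

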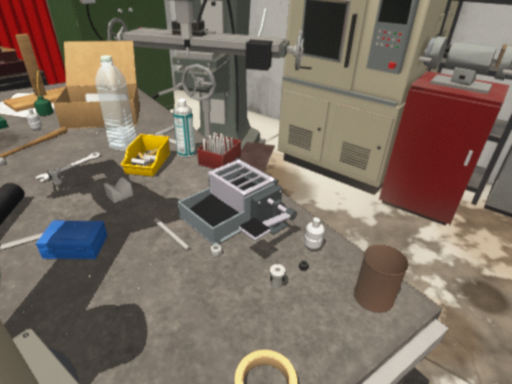

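View pics/top0.png

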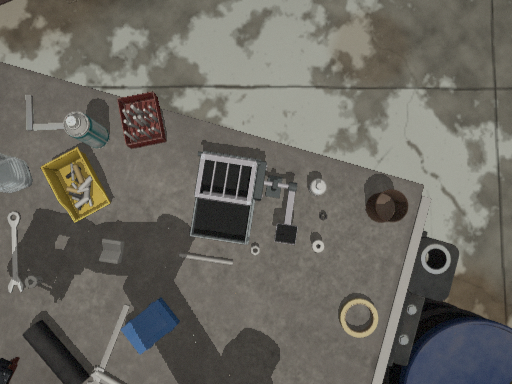

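View pics/wrist0.png

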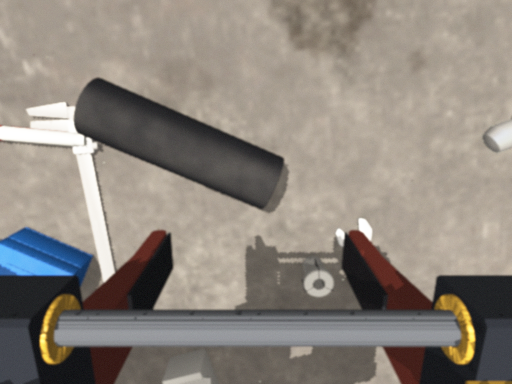

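```bash
python3 - <<'E'
import cv2
im=cv2.imread("pics/top0.png")[140:280,170:340]
cv2.imwrite("pics/topz.png",cv2.resize(im,None,fx=4.5,fy=4.2,interpolation=cv2.INTER_CUBIC))
im=cv2.imread("pics/scene0.png")[150:300,160:330]
cv2.imwrite("pics/scenez.png",cv2.resize(im,None,fx=4,fy=4,interpolation=cv2.INTER_CUBIC))
E
```

```text
(no output)
```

View pics/topz.png

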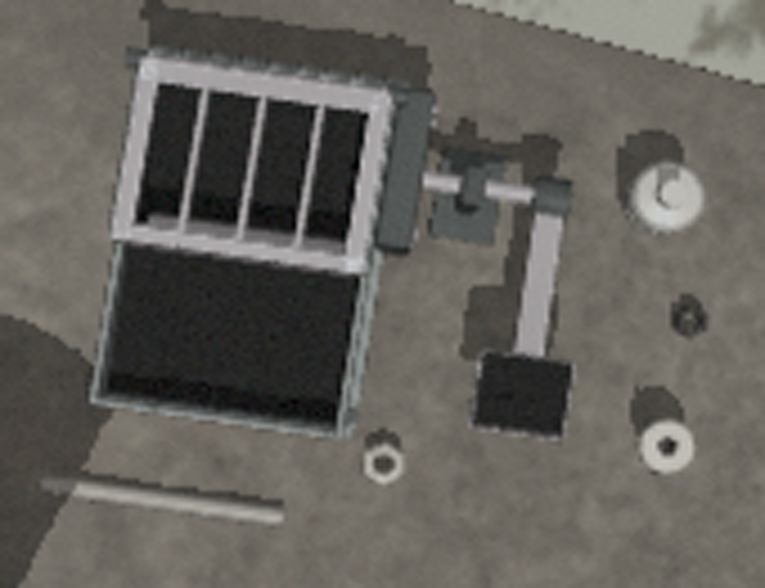

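View pics/scenez.png

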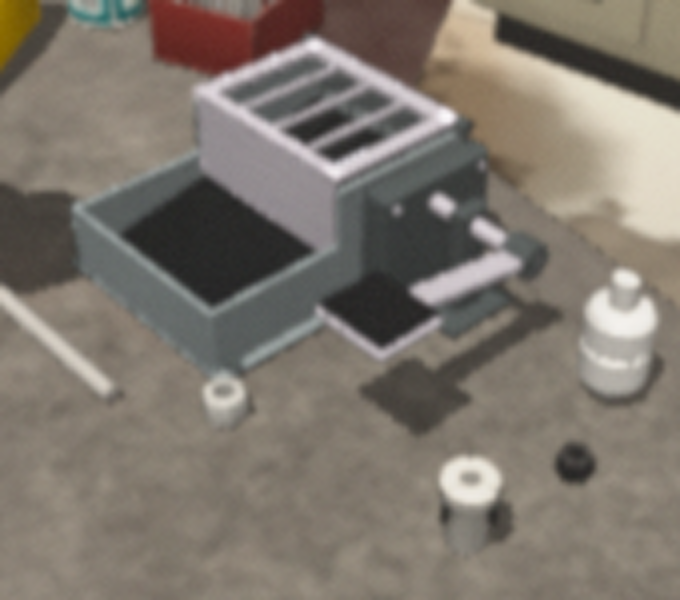

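```bash
cat > h.py <<'E'
import numpy as np
from workcell import ctrl
def ray(c,u,v,z):
    d=c["R"].T@np.array([(u-c["cx"])/c["fx"],(v-c["cy"])/c["fy"],1]); o=-c["R"].T@c["t"]
    return o+d*(z-o[2])/d[2]
def proj(c,X):
    p=c["R"]@X+c["t"]; return c["fx"]*p[0]/p[2]+c["cx"],c["fy"]*p[1]/p[2]+c["cy"]
E
python3 - <<'E'
from h import *
T=ctrl.get_calibration("top");S=ctrl.get_calibration("scene")
tz=lambda u,v,z:ray(T,170+u/4.5-.39,140+v/4.2-.38,z)
sz=lambda u,v,z:ray(S,160+u/4-.375,150+v/4-.375,z)
np.set_printoptions(precision=1,suppress=True)
P=[tz(u,v,97) for u,v in((482,353),(572,362),(562,437),(473,427))]
print("paddle",np.array(P),np.mean(P,0))
Q=[sz(u,v,97) for u,v in((318,306),(381,272),(441,315),(381,348))]
print("paddle scene",np.array(Q),np.mean(Q,0))
fl,fr=tz(93,402,54),tz(348,435,54);print("lip",fl,fr,np.linalg.norm(fl-fr))
a,b=sz(78,208,54),sz(213,311,54);print("lip scene",a,b,np.linalg.norm(a-b))
d=fl-fr;yaw=np.arctan2(-d[0],d[1]);print("yaw",yaw); d=a-b;print("yaw s",np.arctan2(-d[0],d[1]))
# origin: lip outer at x -147 mid
for y in(yaw,):
    R=np.array([[np.cos(y),-np.sin(y),0],[np.sin(y),np.cos(y),0],[0,0,1]])
    for m in((fl+fr)/2,(a+b)/2):
        o=m-R@np.array([-147,0,54]);print("orig",o,"paddle pred",o+R@np.array([-105,-175,97]))
print("nut0",tz(384,463,19),sz(225,385,19),"collet",tz(667,446,47),sz(470,480,47),"chuck",tz(667,195,86),"nut1",tz(689,316,15),"slim",tz(80,488,12),tz(283,516,12))
print("pivot hub",tz(552,193,80))
E
```

```text
paddle [[ 552.8  -77.9   97. ]
 [ 547.2 -129.5   97. ]
 [ 501.3 -123.3   97. ]
 [ 507.6  -72.5   97. ]] [ 527.2 -100.8   97. ]
paddle scene [[ 505.5  -73.4   97. ]
 [ 552.4  -81.9   97. ]
 [ 542.9 -131.2   97. ]
 [ 499.7 -122.2   97. ]] [ 525.1 -102.2   97. ]
lip [523.  150.2  54. ] [501.7  -0.5  54. ] 152.17865394077722
lip scene [523.5 147.8  54. ] [502.1   5.7  54. ] 143.69111768046724
yaw -0.14072468139624922
yaw s -0.1495202214480801
orig [657.9  54.3   0. ] paddle pred [ 529.4 -104.3   97. ]
orig [658.4  56.2   0. ] paddle pred [ 529.9 -102.4   97. ]
nut0 [482.4 -21.8  19. ] [486.  -17.3  19. ] collet [ 493.8 -190.1   47. ] [ 492.  -189.4   47. ] chuck [ 650.9 -186.7   86. ] nut1 [ 577.5 -208.9   15. ] slim [466.6 163.2  12. ] [447.9  39.7  12. ]
pivot hub [ 652.9 -120.3   80. ]
```

```bash
python3 - <<'E'
from h import *
from scipy.spatial.transform import Rotation as Ro
np.set_printoptions(precision=3,suppress=True)
o=ctrl.get_obs();R=Ro.from_rotvec(o["orientation"]).as_matrix();print(R)
W=ctrl.get_calibration("wrist");c=-W["R"].T@W["t"];print("cam in tool",R.T@(c-o["ee_pos"]))
y=R[:,1];a=np.arctan2(y[1],y[0]);print("ytool angle",a,"need",-.142,"about +z:",-.142-a,"about tool x = negative of that")
g=np.array([527,-102,180.])
print("delta tool (m)",R.T@(g-o["ee_pos"])/1000)
E
```

```text
[[-0.     0.423  0.906]
 [-0.001  0.906 -0.423]
 [-1.    -0.001  0.   ]]
cam in tool [-137.698    0.431  -74.85 ]
ytool angle 1.1340792783897506 need -0.142 about +z: -1.2760792783897505 about tool x = negative of that
delta tool (m) [ 0.068 -0.494  0.521]
```

Request:
{"op": "arm_command", "data": {
  "deltas": [
    [0, -0.004, 0.037, 0.064],
    [0, -0.004, 0.037, 0.064],
    [0, -0.004, 0.037, 0.064],
    [0, -0.004, 0.037, 0.064],
    [0, -0.004, 0.037, 0.064],
    [0, -0.004, 0.037, 0.064],
    [0, -0.004, 0.037, 0.064],
    [0, -0.004, 0.037, 0.064],
    [0, -0.004, 0.037, 0.064],
    [0, -0.004, 0.037, 0.064]
  ],
  "hand": 0
}}

```text
t: 1.15
ee_pos: [513.9, 287.1, 244.2]
orientation: [0.848, 1.399, -0.854]
ft_force: [0.3, 0.8, -0.9]
width: 11.1
```

```bash
cat >> h.py <<'E'
from scipy.spatial.transform import Rotation as Ro
def rep(g):
    np.set_printoptions(precision=4,suppress=True)
    o=ctrl.get_obs();R=Ro.from_rotvec(o["orientation"]).as_matrix();y=R[:,1]
    print("t",o["t"],"pos",o["ee_pos"],"F",o["ft_force"],"w",o["width"],"q",o["qpos"],"xdir",R[:,0])
    print("d",R.T@(np.array(g)-o["ee_pos"])/1000,"yaw todo",np.arctan2(y[1],y[0])+.142)
E
python3 -c "
from h import *
rep([527,-102,180])"
```

```text
t 1.15 pos [513.8788 287.0788 244.2375] F [ 0.3356  0.8039 -0.9047] w 11.088361277073105 q [ 0.4896  0.3757  1.7129 -0.0009  1.0568  0.0129] xdir [-0.003  -0.0025 -1.    ]
d [ 0.0652 -0.1668  0.3516] yaw todo 0.6191688396705296
```

Request:
{"op": "arm_command", "data": {
  "deltas": [
    [0, -0.005, 0.039, 0.062],
    [0, -0.005, 0.039, 0.062],
    [0, -0.005, 0.039, 0.062],
    [0, -0.005, 0.039, 0.062],
    [0, -0.005, 0.039, 0.062],
    [0, -0.005, 0.039, 0.062],
    [0, -0.005, 0.039, 0.062],
    [0, -0.005, 0.039, 0.062],
    [0, -0.005, 0.039, 0.062],
    [0, 0, 0, 0]
  ]
}}

```text
t: 2.15
ee_pos: [546.4, -78.6, 243.2]
orientation: [1.285, 1.155, -1.295]
ft_force: [0.0, -0.7, 0.2]
width: 0.3
```

```bash
python3 -c "
from h import *
rep([525,-102,170])
import cv2
print(ctrl.get_calibration('wrist'));im=ctrl.get_image('wrist');cv2.imwrite('pics/w1.png',im[:,:,::-1])
"
```

```text
t 2.15 pos [546.4388 -78.5795 243.1557] F [ 0.0298 -0.6555  0.184 ] w 0.317871454641708 q [-0.1622  0.3239  1.7939 -0.0049  1.0276 -0.0496] xdir [-0.0045 -0.0035 -1.    ]
d [ 0.0733 -0.0184  0.0253] yaw todo 0.031855759104510786
{'fx': 343.25339883239195, 'fy': 343.25339883239195, 'cx': 257.05216069149355, 'cy': 195.65283554108927, 'R': array([[ 0.9939, -0.1098, -0.0034],
       [-0.1045, -0.954 ,  0.2809],
       [-0.0341, -0.2788, -0.9597]]), 't': array([-552.1173,  -51.375 ,  383.4939])}
```

View pics/w1.png

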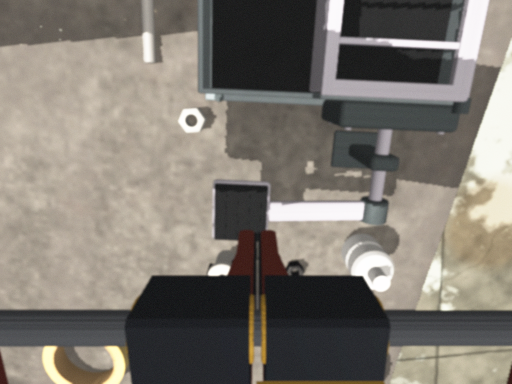

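```bash
python3 -c "
from h import *
W=ctrl.get_calibration('wrist')
P=np.array([ray(W,u,v,97) for u,v in((215,180),(270,182),(214,240),(268,241))]);print(P,P.mean(0))
rep([525,-102,170])
"
```

```text
[[ 512.72815248  -65.80909987   97.        ]
 [ 559.02353532  -72.55954349   97.        ]
 [ 503.9916974  -120.38761738   97.        ]
 [ 551.94098413 -126.49973273   97.        ]] [531.92109233 -96.31399837  97.        ]
t 2.2 pos [546.751  -76.9958 243.1528] F [ 0.1862 -0.0037 -0.0368] w 0.35131862340134784 q [-0.1597  0.324   1.7938 -0.004   1.0276 -0.0494] xdir [-0.0043 -0.0027 -1.    ]
d [ 0.0733 -0.0186  0.027 ] yaw todo 0.0336862522418816
```

Request:
{"op": "arm_command", "data": {
  "deltas": [
    [0, -0.006, 0.008, 0.012],
    [0.01, -0.006, 0.008, 0.012],
    [0.02, -0.006, 0.008, 0.01],
    [0.02, 0, 0, 0],
    [0.02, 0, 0, 0],
    [0, 0, 0, 0]
  ]
}}

```text
t: 2.8
ee_pos: [522.6, -96.0, 169.2]
orientation: [1.306, 1.143, -1.315]
ft_force: [-1.5, 0.4, 0.2]
width: 0.4
```

```bash
python3 -c "
from h import *
rep([525,-101,125])"
```

```text
t 2.8 pos [522.6432 -96.0275 169.2179] F [-1.4923  0.4201  0.1562] w 0.37417787450668794 q [-0.2025  0.3985  1.8907 -0.0039  0.8568 -0.062 ] xdir [-0.005 -0.002 -1.   ]
d [0.0442 0.0032 0.0045] yaw todo 0.003989794808829161
```

Request:
{"op": "arm_command", "data": {
  "deltas": [
    [0.01, 0.003, 0.004, 0],
    [0.01, 0, 0, 0],
    [0.01, 0, 0, 0],
    [0.008, 0, 0, 0],
    [0.003, 0, 0, 0],
    [0, 0, 0, 0]
  ]
}}

```text
t: 3.4
ee_pos: [525.7, -99.8, 125.9]
orientation: [1.305, 1.143, -1.312]
ft_force: [-0.5, 0.1, -0.3]
width: 0.2
```

```bash
python3 -c "
from h import *
rep([525,-101,125])
import cv2
for n in('top','scene'):
    im=ctrl.get_image(n);cv2.imwrite('pics/%s2.png'%n,cv2.resize(im[130:290,160:340,::-1],None,fx=3.5,fy=3.5))
"; python3 -c "
import cv2,numpy as np
cv2.imwrite('pics/c2.png',cv2.resize(np.hstack([cv2.imread('pics/top2.png'),cv2.imread('pics/scene2.png')]),(800,356)))"
```

```text
t 3.4 pos [525.7266 -99.7945 125.8609] F [-0.4835  0.126  -0.3365] w 0.18335830438874381 q [-0.2083  0.4718  1.9048 -0.0042  0.7679 -0.0696] xdir [-0.0035 -0.0022 -1.    ]
d [ 0.0009 -0.0006  0.0013] yaw todo 0.006289142075129511
```

View pics/scene2.png

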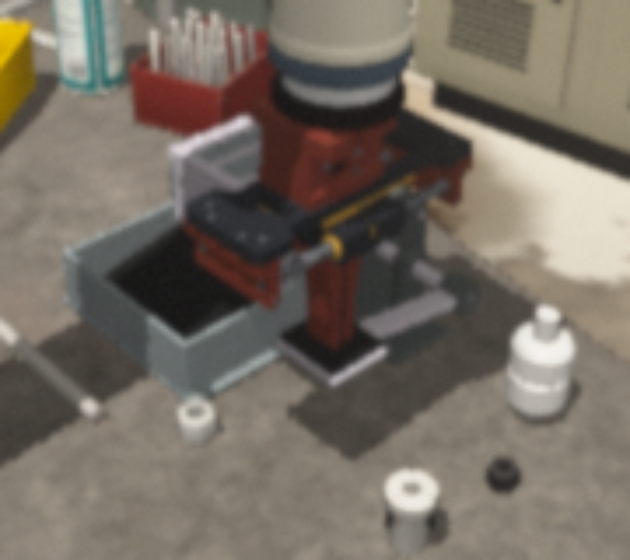

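Fingers stand just above the paddle's middle (about (330,345) in the crop). Pressing now.

Request:
{"op": "arm_command", "data": {
  "deltas": [
    [0.004, 0, 0, 0],
    [0.004, 0, 0, 0],
    [0.004, 0, 0, 0],
    [0.004, 0, 0, 0],
    [0.004, 0, 0, 0]
  ]
}}

```text
t: 4.0
ee_pos: [524.4, -99.7, 107.5]
orientation: [1.304, 1.144, -1.313]
ft_force: [-2.6, 1.3, 5.4]
width: 0.2
```

```bash
python3 -c "
from h import *
rep([525,-101,85])"
```

```text
t 4.0 pos [524.3893 -99.6841 107.4958] F [-2.594   1.3493  5.35  ] w 0.18049398551307436 q [-0.2085  0.5017  1.9135 -0.0045  0.7308 -0.0694] xdir [-0.005 -0.002 -1.   ]
d [0.0225 0.0009 0.0012] yaw todo 0.006277281667456669
```

Request:
{"op": "arm_command", "data": {
  "deltas": [
    [0.004, 0.0003, 0, 0],
    [0.004, 0.0003, 0, 0],
    [0.004, 0.0003, 0, 0],
    [0.004, 0.0003, 0, 0],
    [0.003, 0.0003, 0, 0],
    [0.003, 0, 0, 0]
  ]
}}

```text
t: 4.6
ee_pos: [524.2, -99.6, 86.4]
orientation: [1.304, 1.146, -1.315]
ft_force: [-1.6, 0.5, 6.9]
width: 0.4
```

Request:
{"op": "arm_command", "data": {
  "deltas": [
    [0.002, 0, 0, 0],
    [0.002, 0, 0, 0],
    [0.002, 0, 0, 0]
  ]
}}

```text
t: 4.9
ee_pos: [524.6, -99.7, 81.4]
orientation: [1.304, 1.144, -1.314]
ft_force: [-2.0, 0.3, 6.5]
width: 0.7
```

Request:
{"op": "arm_command", "data": {
  "deltas": [
    [0.002, 0, 0, 0],
    [0.002, 0, 0, 0]
  ]
}}

```text
t: 5.1
ee_pos: [524.9, -99.8, 78.6]
orientation: [1.305, 1.143, -1.313]
ft_force: [-6.0, 1.1, 21.1]
width: 0.6
```

Stop reached (force jumped to 21 N). Hold.

Request:
{"op": "arm_command", "data": {
  "deltas": [
    [0.0005, 0, 0, 0],
    [0.0005, 0, 0, 0],
    [0.0005, 0, 0, 0],
    [0.0005, 0, 0, 0],
    [0.0005, 0, 0, 0]
  ]
}}

```text
t: 5.6
ee_pos: [524.8, -99.7, 79.5]
orientation: [1.305, 1.143, -1.313]
ft_force: [-2.0, -0.2, 7.2]
width: 0.6
```

```bash
python3 -c "
from h import *
rep([525,-101,85])
import cv2
for n in('top','scene'):
    im=ctrl.get_image(n);cv2.imwrite('pics/%s3.png'%n,cv2.resize(im[130:290,160:340,::-1],None,fx=3.5,fy=3.5))
"
```

```text
t 5.6 pos [524.7537 -99.7079  79.5087] F [-2.0426 -0.2455  7.1918] w 0.5652272398629291 q [-0.2085  0.5505  1.921  -0.0047  0.6735 -0.0688] xdir [-0.0039 -0.0022 -1.    ]
d [-0.0055  0.0004  0.0013] yaw todo 0.006005669383792073
```

View pics/scene3.png

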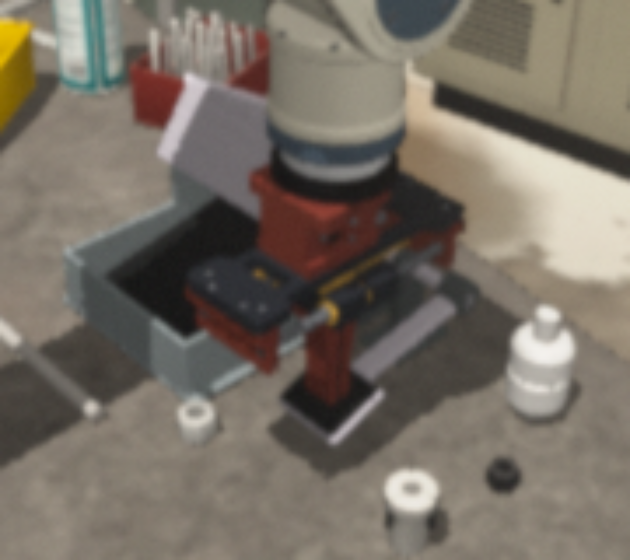

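View pics/top3.png

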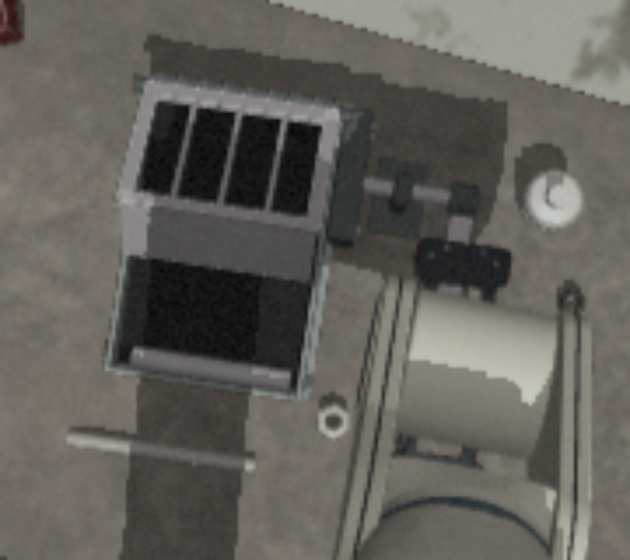

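The lid is open and the bar lies along the lip (about (210,365) in the top crop). I'll hold it down firmly and check that it lies still.

Request:
{"op": "arm_command", "data": {
  "deltas": [
    [0.0015, 0, 0, 0],
    [0.001, 0, 0, 0],
    [0.001, 0, 0, 0],
    [0.001, 0, 0, 0],
    [0.001, 0, 0, 0],
    [0.001, 0, 0, 0],
    [0.001, 0, 0, 0],
    [0.001, 0, 0, 0],
    [0.001, 0, 0, 0],
    [0.001, 0, 0, 0]
  ]
}}

```text
t: 6.7
ee_pos: [524.8, -99.7, 79.1]
orientation: [1.306, 1.141, -1.311]
ft_force: [-4.9, 1.8, 13.0]
width: 0.4
```

```bash
python3 -c "
from h import *
rep([525,-101,85])
import cv2
for n in('top',):
    im=ctrl.get_image(n);cv2.imwrite('pics/%s4.png'%n,cv2.resize(im[130:290,160:340,::-1],None,fx=3.5,fy=3.5))
a=cv2.imread('pics/top3.png')[320:400,100:330];b=cv2.imread('pics/top4.png')[320:400,100:330]
print('diff',cv2.absdiff(a,b).max(),cv2.absdiff(a,b).mean())
T=ctrl.get_calibration('top')
for u,v in((135,357),(290,378)): print(ray(T,160+u/3.5-.36,130+v/3.5-.36,26))
"
```

```text
t 6.7 pos [524.7526 -99.7218  79.0706] F [-4.925   1.842  13.0024] w 0.3889975704316442 q [-0.2085  0.5505  1.9227 -0.0048  0.6691 -0.0687] xdir [-0.0013 -0.0028 -1.    ]
d [-0.0059  0.0004  0.0013] yaw todo 0.005962707113512988
diff 22 1.9995652173913043
[532.5692 132.3786  26.    ]
[515.8923  11.9708  26.    ]
```

View pics/top4.png

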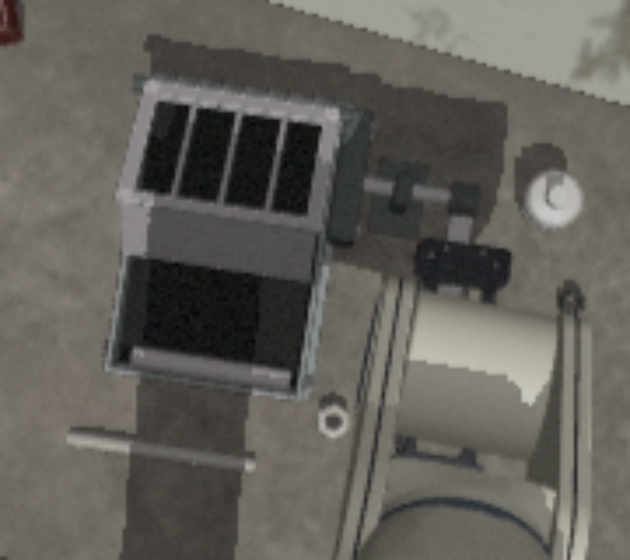

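The bar has not moved between the two views. Slow release now.

Request:
{"op": "arm_command", "data": {
  "deltas": [
    [-0.001, 0, 0, 0],
    [-0.002, 0, 0, 0],
    [-0.002, 0, 0, 0],
    [-0.002, 0, 0, 0],
    [-0.002, 0, 0, 0],
    [-0.002, 0, 0, 0]
  ]
}}

```text
t: 7.35
ee_pos: [523.8, -99.5, 92.8]
orientation: [1.306, 1.141, -1.311]
ft_force: [-2.1, 0.6, 5.7]
width: 0.6
```

Request:
{"op": "arm_command", "data": {
  "deltas": [
    [-0.002, 0, 0, 0],
    [-0.002, 0, 0, 0],
    [-0.002, 0, 0, 0],
    [-0.002, 0, 0, 0],
    [-0.002, 0, 0, 0],
    [-0.002, 0, 0, 0]
  ]
}}

```text
t: 7.95
ee_pos: [524.3, -99.6, 107.9]
orientation: [1.307, 1.139, -1.31]
ft_force: [-1.5, 1.1, 5.1]
width: 0.6
```

Request:
{"op": "arm_command", "data": {
  "deltas": [
    [-0.002, 0, 0, 0],
    [-0.0015, 0, 0, 0],
    [-0.0015, 0, 0, 0],
    [-0.0015, 0, 0, 0],
    [-0.0015, 0, 0, 0]
  ]
}}

```text
t: 8.45
ee_pos: [525.8, -99.9, 118.8]
orientation: [1.309, 1.135, -1.307]
ft_force: [-1.1, 0.2, 5.5]
width: 0.6
```

Request:
{"op": "arm_command", "data": {
  "deltas": [
    [-0.001, 0, 0, 0],
    [-0.001, 0, 0, 0],
    [-0.001, 0, 0, 0],
    [-0.001, 0, 0, 0]
  ]
}}

```text
t: 8.85
ee_pos: [526.6, -100.0, 124.0]
orientation: [1.31, 1.133, -1.305]
ft_force: [-0.0, 0.0, 1.0]
width: 0.5
```

Request:
{"op": "arm_command", "data": {
  "deltas": [
    [-0.001, 0, 0, 0],
    [-0.002, 0, 0, 0],
    [-0.005, 0, 0, 0],
    [-0.01, 0, 0, 0],
    [-0.02, 0, 0, 0],
    [-0.02, 0, 0, 0],
    [-0.03, 0, 0, 0],
    [-0.02, 0, 0, 0],
    [0, 0, 0, 0]
  ]
}}

```text
t: 9.75
ee_pos: [525.2, -99.4, 238.1]
orientation: [1.309, 1.134, -1.306]
ft_force: [0.1, -0.3, -0.6]
width: 0.8
```

```bash
python3 -c "
from h import *
rep([480,-300,250])
import cv2
for n in('top','scene'):
    im=ctrl.get_image(n);cv2.imwrite('pics/%s5.png'%n,cv2.resize(im[130:290,160:340,::-1],None,fx=3.5,fy=3.5))
"
```

```text
t 9.75 pos [525.184  -99.3903 238.1446] F [ 0.1434 -0.3103 -0.6029] w 0.7674782241070909 q [-0.2078  0.3003  1.8421 -0.0034  0.9924 -0.0695] xdir [ 0.006  -0.0042 -1.    ]
d [-0.0113 -0.0174  0.2049] yaw todo 0.0056090842274701125
```

View pics/scene5.png

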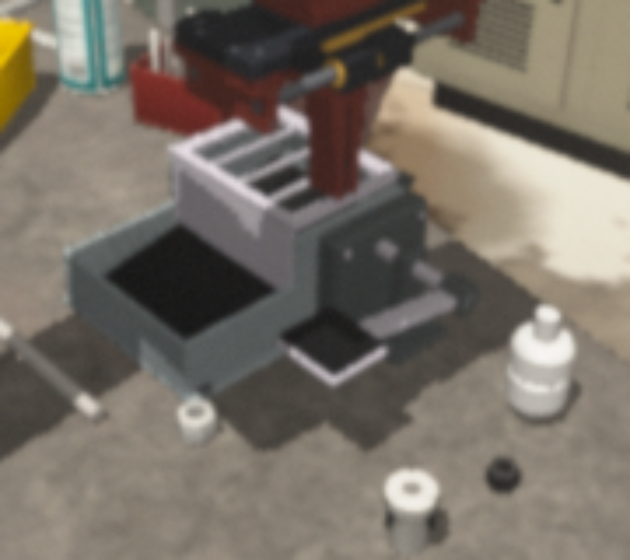

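View pics/top5.png

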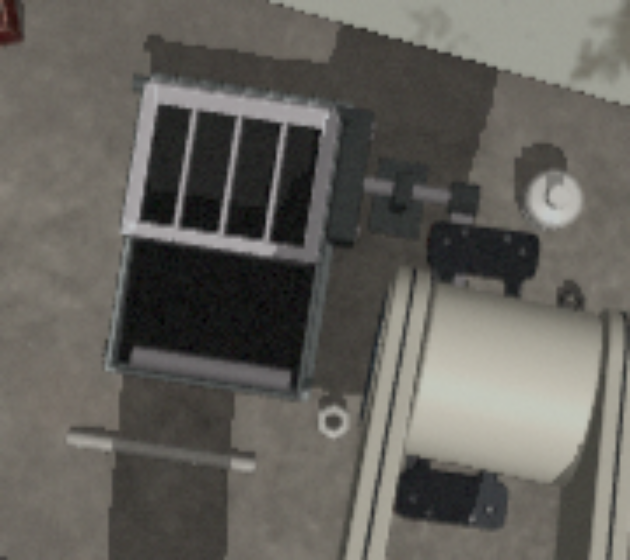

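The lid is shut, the paddle is back at its rest height, the bar is in the trough, and the things standing around have not moved. The gripper is about 115 mm above the paddle.

Request:
{"op": "arm_command", "data": {
  "deltas": [
    [-0.01, 0, 0, 0],
    [0, 0, 0, 0],
    [0, 0, 0, 0],
    [0, 0, 0, 0]
  ]
}}

```text
t: 10.25
ee_pos: [521.9, -98.7, 242.9]
orientation: [1.305, 1.143, -1.313]
ft_force: [0.2, -0.4, 0.3]
width: 0.3
```

```bash
python3 -c "
from h import *
rep([525,-101,250]);print(ctrl.close_job())"
```

```text
t 10.25 pos [521.8894 -98.7127 242.8746] F [ 0.2383 -0.4088  0.3293] w 0.29138426516384913 q [-0.2078  0.2935  1.8392 -0.0034  1.0123 -0.0696] xdir [-0.0038 -0.0021 -1.    ]
d [-0.0071  0.0034  0.0019] yaw todo 0.005541372328300709
the job is handed in; nothing more can be done
None
```

I pressed the lever down to its stop with the closed fingertips; the force jumped to about 21 N there. I kept it down for about 1.6 s, until two top views showed the bar lying still in the trough. Then I let the paddle rise at about 25 mm/s on average, with the fingers on it until it was nearly back at rest. I lifted clear and handed the job in at 10.25 s.

**Last checks:**
- The final views, taken just before the last 5 mm of lift, show the lid shut, the paddle back at its rest position and the bar against the lip. None of the things standing around looked moved.
- The wrist force was about 0 N, and the fingertips were about 120 mm above the paddle.

**Checks that disagreed:**
- My measurement of the bar's resting place was about 10 mm nearer the lip than the stated trough point. I put this down to picking pixels on a small image and did not measure it again.
- While holding, the lever eased up by about 1 mm and the force fell to 7 N, so I pressed it back to 13 N before the second look.

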